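Size a food-ring presser in the sprung step gauge

ROBOT

A 7-joint arm with a two-finger parallel gripper is mounted at the origin on the work surface. World frame = base frame: x ahead of the robot, y to its left, z up, the work surface at z = 0. Lengths are in m, angles in rad, forces in N, time in s.
With the tool pointing down it reaches from about 0.425 to 0.875 m from the base axis. Payload 4.7 kg.
Tool frame: the origin (TCP) lies at the very end of the fingers, on their centre line; the grasp point (between the pads) lies 19 mm behind it (grip_point_offset is the distance from the TCP to the grasp point, in m); x points along the fingers, z is the direction in which the jaws open and shut, and the axes are right-handed (so a half turn about x gives the same grasp; the last joint's range is limited). The gripper opens to 87 mm and grips with 3 to 60 N. Pads are 19 mm wide; open, the fingers measure 117 mm over their backs; the gripper's body (75 mm by 190 mm) begins 51 mm behind the grasp point.
Start: joints at [-1.169, 0.321, -0.07, 1.45, 0.023, 1.371, -0.057], TCP at [0.246, 0.602, 0.223] pointing down, gripper open.
Joint ranges: [-2.86, 2.86], [-0.3, 2.09], [-1.38, 1.24], [0.06, 2.45], [-1.56, 4.7], [0.09, 2.05], [-2.69, 2.69]. Speed limits (rad/s): [2.57, 2.57, 3.14, 3.14, 3.14, 3.14, 3.14].

INTERFACE

Orientations are given as a rotation vector (axis times angle).
In Python, from bench import get_state, get_image, calibration, close_job, grip_point_offset gives the robot as it stands.
- The arm moves only by the tool play_rows, never from a script. Its argument "targets" is a list of rows, each an object with "claw": the closure, from 0 (fully open) to 1 (shut); "linear": the shift along the tool's x, y, z as a fraction of full scale, a list of three; "rotation": the turn, a rotation vector about the tool's x, y, z as a fraction of full scale, a list of three. In form: [{"claw": claw, "linear": [x, y, z], "rotation": [wx, wy, wz]}, ...]. A call has 1 to 10 rows; each row shifts and turns the pose as measured when the row begins, along the tool's axes as they then stand; what a row does not reach is not made up. Full scale, the value 1, is 2.5 cm for a shift and 90 degrees for a turn. A row lasts 1/12 s, in which the tool goes at most 41.7 mm and 7.16 degrees, less where a joint would pass 70% of its speed; a pose out of reach is approached as far as the arm can. A call with a number of a shift or a turn outside -1 to 1 is refused whole. A call with a gripper value outside its range is refused whole. The fingers move at their own pace and stop on an object; "newtons" is the grip in N (left out, the last holds). Time passes only in rows, so rows that do not move let the fingers close. It gives the time, the measured TCP pose, the force and the opening at its end, in the units of the state.
- get_state(): the state, without advancing time (a new reading comes with each control period).
- get_image(name): name is "scene" or "top" or "wrist"; returns the picture (400x640x3 uint8, blue, green, red); there is no depth.
- calibration(name): a dict with "fx", "fy", "cx", "cy" (pixels), "dist_coeffs" ([k1, k2, p1, p2, k3] as OpenCV has them; the pictures are not rectified), "rvec" (rotation vector, rad) and "tvec" (3), from world to camera coordinates, as OpenCV has them; the wrist camera has in their place "hand_eye" (4x4, takes a point from camera to tool coordinates, whose origin is the TCP and whose axes are the tool frame's). Camera axes: x right, y down, z forward; pixel columns grow to the right and rows downward; lengths in m; the calibration is good to about 2 mm. A picture is of the moment at which its call begins: read the wrist's pose just before it. calibration takes no time and is no camera call.
- close_job(): hands the job in, once; it reports no verdict.
The state is a dict: "time": time; "joint_positions": joint angles; "qd": joint speeds; "joint_torque": joint torques, N m; "position": TCP position; "tool_rot": TCP orientation; "ft_force": force on the tool from outside, world axes, zero at the start; "torque": the same for the moment, N m; "grip_width": opening from 0.0 (shut) to 1.0 (fully open).
Only numpy, scipy, OpenCV 4.12 (cv2) and the standard library are available. Lean on these libraries where they do the work, as an engineer would, in place of code of your own. Each camera call takes 0.05 s, during which the arm holds its last target. There are 200 camera calls.

TASK

Take the presser that stands on the yellow patch of the white board and try it in the gauge plate's wells in order from the smallest upward, setting it squarely down on each and feeling gently for the way in, until you reach the first well it enters; push it fully home there, let go and draw the gripper clear, more than a hand's breadth above it. The plate floats on soft springs: press gently, always under 20 N, and leave the other two pressers, the sauce bottle and the bowl where they are.

Things in the scene. Friction and masses are not known exactly. Their poses are not given: they have to be found in the camera images.
- presser_a: food-ring presser: steel disc 12 mm thick, on it a neck 14 mm wide to 30 mm height, then a black square grip 22 x 22 mm (sides along x and y) from 30 to 60 mm above the underside. About 0.15 kg. Origin: centre of the underside, z up. The three look alike; their discs are 46, 51 and 56 mm across: which is which is not told, and any may stand on the yellow patch
- presser_b: food-ring presser: steel disc 12 mm thick, on it a neck 14 mm wide to 30 mm height, then a black square grip 22 x 22 mm (sides along x and y) from 30 to 60 mm above the underside. About 0.15 kg. Origin: centre of the underside, z up. The three look alike; their discs are 46, 51 and 56 mm across: which is which is not told, and any may stand on the yellow patch
- presser_c: food-ring presser: steel disc 12 mm thick, on it a neck 14 mm wide to 30 mm height, then a black square grip 22 x 22 mm (sides along x and y) from 30 to 60 mm above the underside. About 0.15 kg. Origin: centre of the underside, z up. The three look alike; their discs are 46, 51 and 56 mm across: which is which is not told, and any may stand on the yellow patch
- gauge: silver plate (well floors blue) 96 x 242 x 16 mm with three round wells in a row along y, smallest at +y, largest at -y. Origin: centre of its underside, 24 mm above the table; x short side, y long side, z up. It only moves straight down, up to 6 mm, on springs: yields from about 1.5 N, 3 N per mm, bottoms out at about 20 N; rises again when let go
- foot: fixed black base under the gauge plate, 104 x 250 mm, 10 mm thick; origin: centre of its underside, on the table; axes as the plate's
- well1 (a point): smallest well of the gauge plate: round, 47.6 mm in diameter, 10 mm deep with a flat floor, sharp rim. This point: centre of its mouth, level with the plate's top; z up, x and y along the plate's short and long sides. Takes the 46 mm disc only
- well2 (a point): middle well of the gauge plate: round, 52.6 mm in diameter, 10 mm deep with a flat floor, sharp rim. This point: centre of its mouth, level with the plate's top; z up, x and y along the plate's short and long sides. Takes the 51 mm disc, and loosely the 46 mm one
- well3 (a point): largest well of the gauge plate: round, 57.6 mm in diameter, 10 mm deep with a flat floor, sharp rim. This point: centre of its mouth, level with the plate's top; z up, x and y along the plate's short and long sides. Takes any of the discs
- board: fixed white cutting board 170 x 280 x 12 mm lying on the table; origin: centre of its underside, y along its long side, z up. The three pressers stand on it in a row, about 88 mm apart
- patch (a point): centre of the yellow patch (95 x 80 mm, flush) on the board's top face, at the board's +y end; the presser to be sized stands within 10 mm of it
- sauce: red squeeze bottle with a yellow cap, 54 mm in diameter, 170 mm tall, standing; origin: centre of its underside. A bystander
- bowl: small steel bowl, 90 mm across, 45 mm tall; origin: centre of its underside. A bystander
There are look-alikes about, which are no part of the job. What is shaped like the presser_b but blue or red is not meant.

How it is judged:
On the way, in this order (a step that is already met when the one before it is completed fails the run):
1. the presser is tried in the smallest well: set on its mouth (within 5 mm of centre) with at least 1 N, or entering it (((horizontal distance between presser_a and well1 below 0.005 m and z of presser_a in the frame of well1 below 0.004 m) or (horizontal distance between presser_b and well1 below 0.005 m and z of presser_b in the frame of well1 below 0.004 m and contact force between presser_b and gauge above 1 N) or (horizontal distance between presser_c and well1 below 0.005 m and z of presser_c in the frame of well1 below 0.004 m and contact force between presser_c and gauge above 1 N))).
2. the presser is fully home in the smallest well, or, if that refused it, is tried in the middle well in the same way (((horizontal distance between presser_a and well1 below 0.003 m and z of presser_a in the frame of well1 below -0.0075 m and angle between presser_a's own z axis and vertical below 0.08 rad) or (horizontal distance between presser_b and well2 below 0.005 m and z of presser_b in the frame of well2 below 0.004 m) or (horizontal distance between presser_c and well2 below 0.005 m and z of presser_c in the frame of well2 below 0.004 m and contact force between presser_c and gauge above 1 N))).
3. the presser is fully home in the first well it enters and the gripper is drawn clear (grasp point 130 mm from the presser's underside) ((((horizontal distance between presser_a and well1 below 0.003 m and z of presser_a in the frame of well1 below -0.0075 m and angle between presser_a's own z axis and vertical below 0.08 rad) and distance between the grasp point and presser_a above 0.13 m) or ((horizontal distance between presser_b and well2 below 0.003 m and z of presser_b in the frame of well2 below -0.0075 m and angle between presser_b's own z axis and vertical below 0.08 rad) and distance between the grasp point and presser_b above 0.13 m) or ((horizontal distance between presser_c and well3 below 0.003 m and z of presser_c in the frame of well3 below -0.0075 m and angle between presser_c's own z axis and vertical below 0.08 rad) and distance between the grasp point and presser_c above 0.13 m))), for 0.2 s.
At the end, for the whole second after the job is handed in: The patch's presser is at rest, released, upright (0.08 rad) in the smallest well that takes it, 7.5 mm deep or more, within 3 mm of centre, grasp point over 130 mm from its underside; patch empty; other pressers upright, within 20 mm of their starts, bottle (upright) and bowl within 30 mm ((((horizontal distance between presser_a and well1 below 0.003 m and z of presser_a in the frame of well1 below -0.0075 m and angle between presser_a's own z axis and vertical below 0.08 rad) and distance between the grasp point and presser_a above 0.13 m and horizontal distance between presser_a and patch above 0.04 m and distance of each of presser_b, presser_c from where it was at the start of the episode below 0.02 m and angle between each of presser_b, presser_c's own z axis and vertical below 0.1 rad) or ((horizontal distance between presser_b and well2 below 0.003 m and z of presser_b in the frame of well2 below -0.0075 m and angle between presser_b's own z axis and vertical below 0.08 rad) and distance between the grasp point and presser_b above 0.13 m and horizontal distance between presser_b and patch above 0.04 m and distance of each of presser_a, presser_c from where it was at the start of the episode below 0.02 m and angle between each of presser_a, presser_c's own z axis and vertical below 0.1 rad) or ((horizontal distance between presser_c and well3 below 0.003 m and z of presser_c in the frame of well3 below -0.0075 m and angle between presser_c's own z axis and vertical below 0.08 rad) and distance between the grasp point and presser_c above 0.13 m and horizontal distance between presser_c and patch above 0.04 m and distance of each of presser_a, presser_b from where it was at the start of the episode below 0.02 m and angle between each of presser_a, presser_b's own z axis and vertical below 0.1 rad)) and horizontal distance between each of presser_a, presser_b, presser_c and patch above 0.03 m and linear speed of each of presser_a, presser_b, presser_c below 0.02 m/s and distance of each of sauce, bowl from where it was at the start of the episode below 0.03 m and angle between sauce's own z axis and vertical below 0.15 rad); the robot touches nothing.
It fails at once if a presser is pressed or dropped on the gauge with more than 20 N (contact force between any of presser_a, presser_b, presser_c and gauge above 20 N).
It fails at once if the robot itself presses on the gauge with more than 20 N (contact force between any of the fingers, the arm and gauge above 20 N).
It fails at once if two of the pressers are moved by more than 20 mm (distance of each of presser_a, presser_b from where it was at the start of the episode above 0.02 m or distance of each of presser_a, presser_c from where it was at the start of the episode above 0.02 m or distance of each of presser_b, presser_c from where it was at the start of the episode above 0.02 m).
It fails at once if the sauce bottle or the bowl is moved by more than 30 mm or the bottle tipped (distance of any of sauce, bowl from where it was at the start of the episode above 0.03 m or angle between sauce's own z axis and vertical above 0.15 rad).
It also fails if it takes over 58 s, if anything falls off the work surface, if the arm or the gripper's body presses on something with over 40 N, if the wrist force passes 120 N, or if a joint passes its speed limit or range.

## Working session

There is one attempt and no reset: what is moved stays moved. The work goes in short steps, Python scripts to look and compute and a tool call to move; the robot and the scene stay as the last step left them, time stands still between calls to the robot, and variables do not carry over. Pictures are saved under pics/ and viewed, about 8 in all and at most 12, crops included, and the job is handed in when it is done.

Besides the shell and the picture viewer there is one more tool, called after ">>>" as name([rows], argument=value, ...), one row to a line, values as JSON. play_rows: Moves the arm, as the interface text tells. Shift numbers are shares of 2.5 cm and turn numbers shares of 90 degrees, none past 1 either way. Its arguments: {"type":"object","properties":{"targets":{"type":"array"},"newtons":{"type":"number"}},"required":["targets"]}

```bash
mkdir -p pics
cat > h.py <<'E'
import numpy as np, cv2
from bench import *
def proj(name,P):
    c=calibration(name);K=np.array([[c['fx'],0,c['cx']],[0,c['fy'],c['cy']],[0,0,1.]])
    return K,np.array(c['dist_coeffs'],float),c
def cam(name,s=None):
    K,d,c=proj(name,None)
    if 'rvec' in c:
        R=cv2.Rodrigues(np.array(c['rvec'],float))[0];t=np.array(c['tvec'],float).ravel()
    else:
        s=s or get_state();T=np.eye(4);T[:3,:3]=cv2.Rodrigues(np.array(s['tool_rot'],float))[0];T[:3,3]=s['position']
        W=np.linalg.inv(T@np.array(c['hand_eye']));R=W[:3,:3];t=W[:3,3]
    return K,d,R,t
def px2w(C,uv,z):
    K,d,R,t=C
    n=cv2.undistortPoints(np.array([[uv]],float),K,d)[0,0]
    r=R.T@np.array([n[0],n[1],1.]);o=-R.T@t
    return o+r*(z-o[2])/r[2]
def w2px(C,P):
    K,d,R,t=C
    return cv2.projectPoints(np.array(P,float).reshape(-1,3),cv2.Rodrigues(R)[0],t,K,d)[0].reshape(-1,2)
def tool(v,s=None):
    s=s or get_state();return cv2.Rodrigues(np.array(s['tool_rot'],float))[0].T@np.array(v)
E
python3 - <<'E'
from h import *
s=get_state();print(s['time'],s['position'],s['tool_rot'],s['ft_force'],s['grip_width'],grip_point_offset)
print(cv2.Rodrigues(np.array(s['tool_rot']))[0].round(3))
for n in('top','scene'): cv2.imwrite(f'pics/{n}0.png',get_image(n))
E
```

```text
0.0 [0.24564482 0.60119466 0.22144173] [-0.9201501   1.36965346  0.91822605] [-0.50004266  0.00820372  0.28607729] 1.000133858627968 0.0187
[[-0.001 -0.926  0.378]
 [-0.002  0.378  0.926]
 [-1.    -0.    -0.002]]
```

View pics/top0.png

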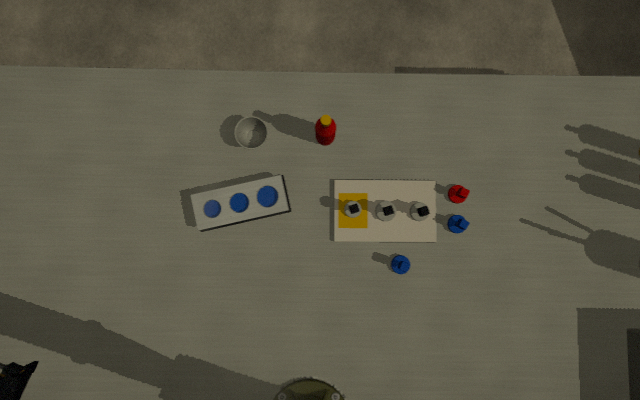

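View pics/scene0.png

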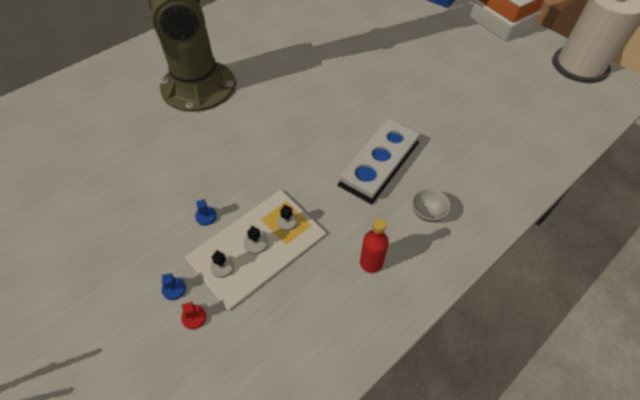

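The top view shows the yellow-patch presser at (352,208), with two others on the board at (387,211) and (420,211). The wells are at (212,209) small, (239,202) middle and (268,196) large. The red and blue look-alikes at (458,193), (457,224) and (400,264) are off the board. The one on the patch has a black grip and steel disc, so it fits the description. I'll confirm it in a crop.

Run:
```python
from h import *
im=cv2.imread('pics/top0.png')
a=cv2.resize(im[165:245,180:300],None,fx=6,fy=6,interpolation=cv2.INTER_CUBIC)[:300]
b=cv2.resize(im[180:230,325:445],None,fx=6,fy=6,interpolation=cv2.INTER_CUBIC)
cv2.imwrite('pics/crop0.png',np.vstack([a,b]))
C=cam('top')
print('grip',px2w(C,(353,208.5),.072),'others',px2w(C,(388,211),.072),px2w(C,(422.5,211),.072))
for n,p in dict(w1=(212,209),w2=(239,202),w3=(268,196)).items(): print(n,px2w(C,p,.030))
print('sauce',px2w(C,(326,119),.17),'bowl',px2w(C,(251,132),.045))
```

```text
grip [ 0.56167551 -0.10916522  0.072     ] others [ 0.5561726  -0.19907299  0.072     ] [ 0.55707091 -0.28785949  0.072     ]
w1 [0.55812742 0.26181669 0.03      ]
w2 [0.57744527 0.19111349 0.03      ]
w3 [0.59426308 0.11458789 0.03      ]
sauce [ 0.76604326 -0.03689635  0.17      ] bowl [0.76273109 0.16045541 0.045     ]
```

View pics/crop0.png

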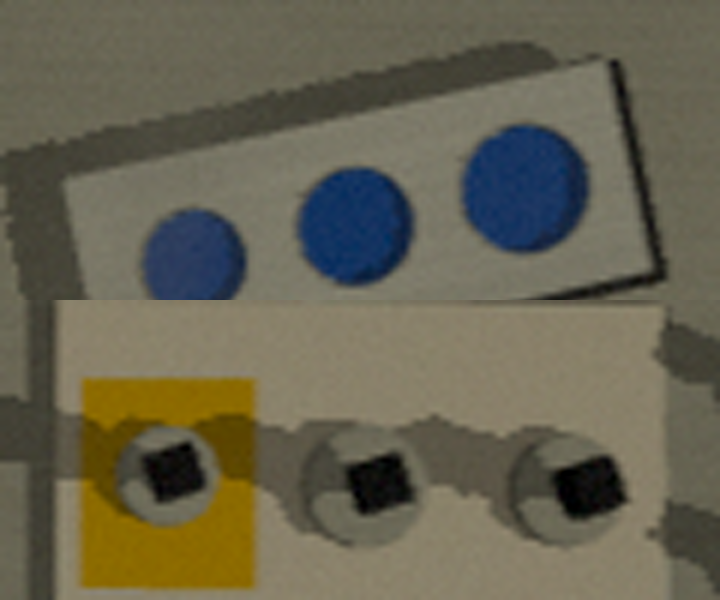

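The crop confirms it: the black-gripped steel presser is alone on the yellow patch, and its disc looks the smallest of the three. The grip is yawed about +15° and the plate about +14°. I'll turn the jaws first, then pass over the wells.

>>> play_rows([
  {"claw": 0, "linear": [0, 0, 0], "rotation": [0.079, 0, 0]},
  {"claw": 0, "linear": [0, 0, 0], "rotation": [0.079, 0, 0]},
  {"claw": 0, "linear": [0, 0, 0], "rotation": [0.079, 0, 0]},
  {"claw": 0, "linear": [0, 0, 0], "rotation": [0.079, 0, 0]},
  {"claw": 0, "linear": [0, 0, 0], "rotation": [0.079, 0, 0]},
  {"claw": 0, "linear": [0, 0, 0], "rotation": [0.079, 0, 0]},
  {"claw": 0, "linear": [0, 0, 0], "rotation": [0.079, 0, 0]},
  {"claw": 0, "linear": [0, 0, 0], "rotation": [0.04, 0, 0]},
])

```text
time: 0.77
position: [0.2448, 0.5984, 0.2159]
tool_rot: [-0.192, 1.568, 0.176]
ft_force: [-0.1, 0.3, -0.4]
grip_width: 1.001
```

Run:
```python
from h import *
s=get_state();print(s['time'],cv2.Rodrigues(np.array(s['tool_rot']))[0].round(3))
print(tool(np.array([.57,.19,.22])-s['position'])/.025, calibration('wrist')['hand_eye'])
```

```text
0.7667 [[-0.004 -0.232  0.973]
 [-0.011  0.973  0.232]
 [-1.    -0.009 -0.007]]
[ -0.04280146 -18.91243265   8.86089039] [[-1.46612063e-03 -2.61290454e-01  9.65259110e-01 -1.61264121e-01]
 [-1.81848194e-04 -9.65260062e-01 -2.61290988e-01  7.04126342e-02]
 [ 9.99998909e-01 -5.58614734e-04  1.36767249e-03  4.95798316e-05]
 [ 0.00000000e+00  0.00000000e+00  0.00000000e+00  1.00000000e+00]]
```

>>> play_rows([
  {"claw": 0, "linear": [-0.02, -0.9, 0.42], "rotation": [0, 0, 0]},
  {"claw": 0, "linear": [-0.02, -0.9, 0.42], "rotation": [0, 0, 0]},
  {"claw": 0, "linear": [-0.02, -0.9, 0.42], "rotation": [0, 0, 0]},
  {"claw": 0, "linear": [-0.02, -0.9, 0.42], "rotation": [0, 0, 0]},
  {"claw": 0, "linear": [-0.02, -0.9, 0.42], "rotation": [0, 0, 0]},
  {"claw": 0, "linear": [-0.02, -0.9, 0.42], "rotation": [0, 0, 0]},
  {"claw": 0, "linear": [-0.02, -0.9, 0.42], "rotation": [0, 0, 0]},
  {"claw": 0, "linear": [-0.02, -0.9, 0.42], "rotation": [0, 0, 0]},
  {"claw": 0, "linear": [-0.02, -0.9, 0.42], "rotation": [0, 0, 0]},
  {"claw": 0, "linear": [-0.02, -0.9, 0.42], "rotation": [0, 0, 0]},
])

```text
time: 1.6
position: [0.396, 0.3994, 0.215]
tool_rot: [-0.207, 1.578, 0.181]
ft_force: [0.1, 0.4, -0.7]
grip_width: 1.002
```

Run:
```python
from h import *
s=get_state();print(s['time'],cv2.Rodrigues(np.array(s['tool_rot']))[0].round(3))
print(tool(np.array([.57,.19,.22])-s['position'])/.025)
```

```text
1.6 [[-0.014 -0.244  0.97 ]
 [-0.018  0.97   0.244]
 [-1.    -0.014 -0.018]]
[-0.14327996 -9.82400762  4.70458517]
```

>>> play_rows([
  {"claw": 0, "linear": [-0.02, -0.97, 0.46], "rotation": [0, 0, 0]},
  {"claw": 0, "linear": [-0.02, -0.97, 0.46], "rotation": [0, 0, 0]},
  {"claw": 0, "linear": [-0.02, -0.97, 0.46], "rotation": [0, 0, 0]},
  {"claw": 0, "linear": [-0.02, -0.97, 0.46], "rotation": [0, 0, 0]},
  {"claw": 0, "linear": [-0.02, -0.97, 0.46], "rotation": [0, 0, 0]},
  {"claw": 0, "linear": [-0.02, -0.97, 0.46], "rotation": [0, 0, 0]},
  {"claw": 0, "linear": [-0.02, -0.97, 0.46], "rotation": [0, 0, 0]},
  {"claw": 0, "linear": [-0.02, -0.97, 0.46], "rotation": [0, 0, 0]},
  {"claw": 0, "linear": [-0.02, -0.97, 0.46], "rotation": [0, 0, 0]},
  {"claw": 0, "linear": [-0.01, 0, 0], "rotation": [0, 0, 0]},
])

```text
time: 2.43
position: [0.5566, 0.1951, 0.2173]
tool_rot: [-0.207, 1.583, 0.171]
ft_force: [0.3, -0.9, 0.3]
grip_width: 0.999
```

```bash
cat >> h.py <<'E'
def go(P,yaw,s=None):
    "tool-frame shift (units of 25mm) and turn (units of 90deg) to reach P pointing down with jaw axis at yaw deg"
    s=s or get_state();R=cv2.Rodrigues(np.array(s['tool_rot'],float))[0];a=np.radians(yaw)
    z=np.array([np.cos(a),np.sin(a),0]);x=np.array([0,0,-1.]);D=np.stack([x,np.cross(z,x),z],1)
    print('t',round(s['time'],2),'pos',np.round(s['position'],4),'F',np.round(s['ft_force'],1),'w',round(s['grip_width'],3),'yaw',round(np.degrees(np.arctan2(R[1,2],R[0,2])),2),'tilt',R[:2,0].round(3))
    print('shift',(R.T@(np.array(P)-s['position'])/.025).round(2),'turn',(cv2.Rodrigues(R.T@D)[0].ravel()/(np.pi/2)).round(4))
E
python3 - <<'E'
from h import *
s=get_state();go([.562,-.109,.14],15,s)
im=get_image('wrist');cv2.imwrite('pics/w1.png',im)
C=cam('wrist',s);print(w2px(C,[[.558,.262,.04],[.577,.191,.04],[.594,.115,.04]]))
E
```

```text
t 2.43 pos [0.5566 0.1951 0.2173] F [ 0.3 -0.9  0.3] w 0.999 yaw 13.71 tilt [-0.018 -0.025]
shift [  3.39 -11.8   -2.6 ] turn [-0.0142 -0.0149  0.0127]
[[339.73125918 119.50894977]
 [340.06751208 182.89069212]
 [337.75932368 242.48097358]]
```

View pics/w1.png

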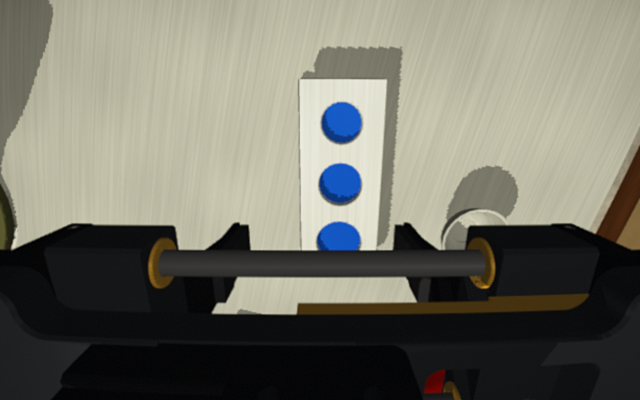

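The wrist view shows the plate's wells at (342,122), (340,184) and (338,240), the last partly hidden, with the plate aligned to the tool. The visible blue is the floor clipped by the mouth, so its centroid sits about mid-depth (z=0.035).

Run:
```python
from h import *
P=np.array([.5566,.1951,.2173]);s=get_state();s['position']=P
def blobs(im,C,boxes,z=.035):
    hsv=cv2.cvtColor(im,cv2.COLOR_BGR2HSV);m=cv2.inRange(hsv,(100,120,40),(130,255,255))
    n,l,st,c=cv2.connectedComponentsWithStats(m)
    for i in range(1,n):
        if st[i,4]>80: print(st[i],c[i].round(1),px2w(C,c[i],z).round(4))
blobs(cv2.imread('pics/w1.png'),cam('wrist',get_state()),0)
blobs(cv2.imread('pics/top0.png'),cam('top'),0)
C=cam('wrist',get_state());print('cam',-C[2].T@C[3])
# plate edges at z=.04 from wrist
for p in [(300,79),(386.5,79),(300.5,200),(382,200)]:print(px2w(C,p,.04).round(4))
# presser disc & grip in top
im=cv2.imread('pics/top0.png');b=cv2.inRange(cv2.cvtColor(im,cv2.COLOR_BGR2GRAY),0,35)
n,l,st,c=cv2.connectedComponentsWithStats(b)
for i in range(1,n):
    if 12<st[i,4]<300 and 195<c[i][1]<220 and c[i][0]>330:
        pts=np.argwhere(l==i)[:,::-1].astype(np.int32);print('grip',st[i],c[i],px2w(cam('top'),c[i],.068).round(4),cv2.minAreaRect(pts))
```

```text
[ 322  102   39   41 1253] [341.1 122.1] [0.5584 0.2625 0.035 ]
[ 320  164   41   39 1275] [339.8 182.7] [0.5752 0.1931 0.035 ]
[ 317  222   43   29 1041] [338.3 237.4] [0.5918 0.123  0.035 ]
[258 186  20  21 327] [267.1 196. ] [0.5939 0.1163 0.035 ]
[230 193  18  19 269] [238.8 202.2] [0.5766 0.1905 0.035 ]
[205 200  16  17 200] [212.1 208.4] [0.5597 0.2602 0.035 ]
[448 215  21  18 255] [457.1 223.6] [ 0.5255 -0.3901  0.035 ]
[391 255  19  19 264] [400.1 264.1] [ 0.4173 -0.2375  0.035 ]
cam [0.54127332 0.26988159 0.37699943]
[0.5028 0.2964 0.04  ]
[0.5944 0.319  0.04  ]
[0.5339 0.1616 0.04  ]
[0.6298 0.1859 0.04  ]
grip [349 204  10   9  63] [353.52380952 208.22222222] [ 0.5625 -0.1108  0.068 ] ((353.4499816894531, 208.35000610351562), (7.273237705230713, 8.22192096710205), 71.56504821777344)
grip [383 206  10  10  72] [387.68055556 210.11111111] [ 0.5586 -0.199   0.068 ] ((387.55657958984375, 210.1981201171875), (7.829551696777344, 9.203156471252441), 74.05460357666016)
grip [417 206  12  10  81] [422.51851852 210.85185185] [ 0.5576 -0.289   0.068 ] ((422.4500427246094, 210.85003662109375), (8.221921920776367, 9.803059577941895), 71.56504821777344)
```

>>> play_rows([
  {"claw": 0, "linear": [0, -0.95, -0.2], "rotation": [-0.014, -0.015, 0.013]},
  {"claw": 0, "linear": [0, -0.95, -0.2], "rotation": [0, 0, 0]},
  {"claw": 0, "linear": [0, -0.95, -0.2], "rotation": [0, 0, 0]},
  {"claw": 0, "linear": [0, -0.95, -0.2], "rotation": [0, 0, 0]},
  {"claw": 0, "linear": [0, -0.95, -0.2], "rotation": [0, 0, 0]},
  {"claw": 0, "linear": [0, -0.95, -0.2], "rotation": [0, 0, 0]},
  {"claw": 0, "linear": [0, -0.95, -0.2], "rotation": [0, 0, 0]},
  {"claw": 0, "linear": [0, -0.95, -0.2], "rotation": [0, 0, 0]},
  {"claw": 0, "linear": [0, 0, 0], "rotation": [0, 0, 0]},
])

```text
time: 3.23
position: [0.561, 0.01, 0.2121]
tool_rot: [-0.215, 1.568, 0.231]
ft_force: [-0.2, -0.9, -0.3]
grip_width: 1.001
```

Run:
```python
from h import *
s=get_state();go([.562,-.109,.14],15,s)
im=get_image('wrist');cv2.imwrite('pics/w2.png',im)
```

```text
t 3.23 pos [0.561  0.01   0.2121] F [-0.2 -0.9 -0.3] w 1.001 yaw 16.25 tilt [-0.01   0.009]
shift [ 2.84 -4.61 -1.27] turn [ 0.0139 -0.0046 -0.0071]
```

View pics/w2.png

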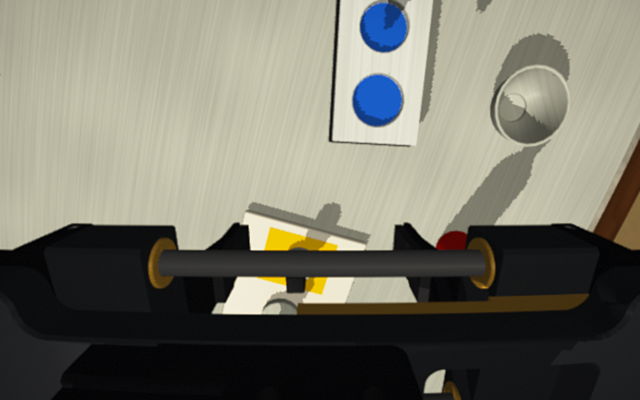

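The second wrist view shows w3 at (378,100) and w2 at (384,26), with the presser hidden behind the bar around (295,290). The point under the TCP is only visible from this height, so I'll go directly over the presser.

>>> play_rows([
  {"claw": 0, "linear": [-0.08, -0.92, -0.25], "rotation": [0, -0.005, -0.007]},
  {"claw": 0, "linear": [-0.08, -0.92, -0.25], "rotation": [0, 0, 0]},
  {"claw": 0, "linear": [-0.08, -0.92, -0.25], "rotation": [0, 0, 0]},
  {"claw": 0, "linear": [-0.08, -0.92, -0.25], "rotation": [0, 0, 0]},
  {"claw": 0, "linear": [-0.08, -0.92, -0.25], "rotation": [0, 0, 0]},
  {"claw": 0, "linear": [-0.02, 0, 0], "rotation": [0, 0, 0]},
])

```text
time: 3.78
position: [0.5636, -0.0939, 0.2195]
tool_rot: [-0.233, 1.559, 0.249]
ft_force: [-1.9, -0.4, -0.1]
grip_width: 0.996
```

Run:
```python
from h import *
s=get_state();go([.562,-.109,.14],16,s)
im=get_image('wrist');cv2.imwrite('pics/w3.png',im)
C=cam('wrist',s);np.savez('w3.npz',R=C[2],t=C[3])
u=w2px(C,[[.562,-.109,.072]])[0];print(u)
u=u.astype(int);a=im[max(0,u[1]-50):u[1]+50,max(0,u[0]-65):u[0]+65];print(max(0,u[1]-50),u[0]-65)
cv2.imwrite('pics/w3c.png',cv2.resize(a,None,fx=6,fy=6,interpolation=cv2.INTER_CUBIC))
```

```text
t 3.78 pos [ 0.5636 -0.0939  0.2195] F [-1.9 -0.4 -0.1] w 0.996 yaw 17.59 tilt [-0.004  0.01 ]
shift [ 3.17 -0.59 -0.24] turn [ 0.0177 -0.0004 -0.0066]
[315.45740472 197.72502545]
147 250
```

View pics/w3c.png

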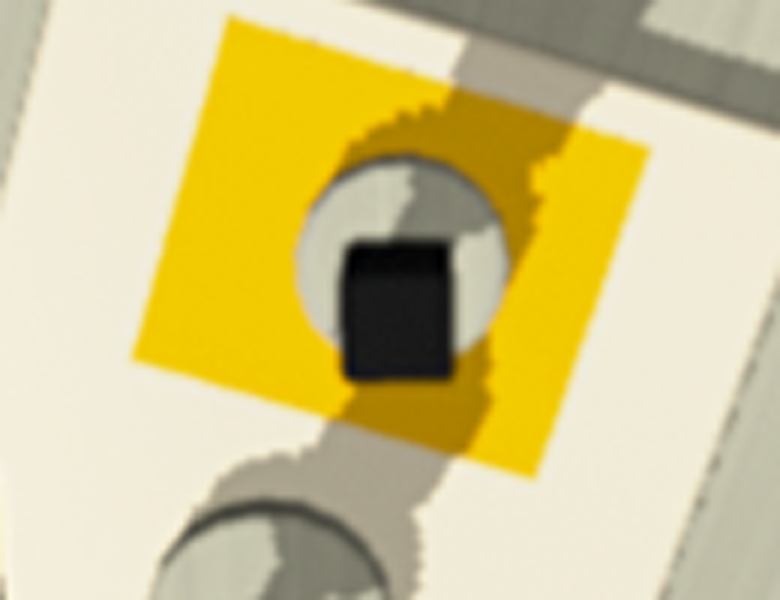

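The crop shows the black grip square with the image axes, its top face centred near crop (397,326), or (316.3,201.3) in the full image. The disc spans crop columns 297–510, with its upper edge at row 156. The presser's yaw is about equal to the tool's 17.6°.

Run:
```python
from h import *
C0=cam('wrist');d=np.load('w3.npz');C=(C0[0],C0[1],d['R'],d['t'])
f=lambda u,v,z:px2w(C,(250+u/6,147+v/6),z)
print('grip top',f(397.5,326,.072),'size',np.linalg.norm(f(343,326,.072)-f(452,326,.072)))
l,r=f(297,258,.024),f(510,258,.024);print('disc',(l+r)/2,np.linalg.norm(l-r))
t=f(403,156,.024);print('top',t)
best=None
from scipy.optimize import least_squares
im=cv2.imread('pics/w3.png')
g=f(397.5,326,.072)
go([g[0],g[1],.14],17.6)
```

```text
grip top [ 0.56406669 -0.11268419  0.072     ] size 0.02012230486851286
disc [ 0.56411429 -0.11114228  0.024     ] 0.04496722809697815
top [ 0.55749925 -0.0903639   0.024     ]
t 3.83 pos [ 0.5639 -0.0906  0.2193] F [-0.2  0.6 -0.6] w 1.0 yaw 17.75 tilt [-0.004  0.012]
shift [ 3.16 -0.89 -0.26] turn [ 0.0016 -0.     -0.0082]
```

Its disc measures about 45 mm, so it is probably the 46 mm one, and the feel in the wells will decide. Next I centre over it.

>>> play_rows([
  {"claw": 0, "linear": [0.3, -0.45, -0.13], "rotation": [0, 0, -0.008]},
  {"claw": 0, "linear": [0.5, -0.4, -0.12], "rotation": [0, 0, 0]},
  {"claw": 0, "linear": [0.7, 0, 0], "rotation": [0, 0, 0]},
  {"claw": 0, "linear": [0.5, 0, 0], "rotation": [0, 0, 0]},
  {"claw": 0, "linear": [0, 0, 0], "rotation": [0, 0, 0]},
  {"claw": 0, "linear": [0, 0, 0], "rotation": [0, 0, 0]},
])

```text
time: 4.33
position: [0.5643, -0.1057, 0.1619]
tool_rot: [-0.251, 1.558, 0.256]
ft_force: [1.0, 0.5, 0.7]
grip_width: 0.992
```

```bash
python3 -c "
from h import *
go([.564,-.112,.038],17.6)"
```

```text
t 4.33 pos [ 0.5643 -0.1057  0.1619] F [1.  0.5 0.7] w 0.992 yaw 18.48 tilt [-0.003  0.003]
shift [ 4.96 -0.25 -0.08] turn [ 0.0098 -0.0012 -0.0021]
```

>>> play_rows([
  {"claw": 0, "linear": [0.7, -0.15, -0.05], "rotation": [0.01, -0.001, -0.002]},
  {"claw": 0, "linear": [0.8, -0.12, -0.04], "rotation": [0, 0, 0]},
  {"claw": 0, "linear": [0.8, 0, 0], "rotation": [0, 0, 0]},
  {"claw": 0, "linear": [0.8, 0, 0], "rotation": [0, 0, 0]},
  {"claw": 0, "linear": [0.6, 0, 0], "rotation": [0, 0, 0]},
  {"claw": 0, "linear": [0.4, 0, 0], "rotation": [0, 0, 0]},
  {"claw": 0, "linear": [0, 0, 0], "rotation": [0, 0, 0]},
])

```text
time: 4.92
position: [0.5675, -0.109, 0.0573]
tool_rot: [-0.246, 1.551, 0.247]
ft_force: [-0.5, 0.1, 0.3]
grip_width: 1.002
```

```bash
python3 -c "
from h import *
go([.564,-.112,.038],17.6)"
```

```text
t 4.92 pos [ 0.5675 -0.109   0.0573] F [-0.5  0.1  0.3] w 1.002 yaw 18.0 tilt [0.005 0.001]
shift [ 0.77 -0.07 -0.17] turn [0.0044 0.0033 0.0001]
```

>>> play_rows([
  {"claw": 0, "linear": [0.35, -0.06, -0.15], "rotation": [0.004, 0.003, 0]},
  {"claw": 0, "linear": [0.35, -0.04, -0.05], "rotation": [0, 0, 0]},
  {"claw": 0, "linear": [0, 0, 0], "rotation": [0, 0, 0]},
])

```text
time: 5.17
position: [0.5648, -0.1128, 0.0402]
tool_rot: [-0.243, 1.554, 0.242]
ft_force: [-0.7, -0.2, -0.4]
grip_width: 0.998
```

```bash
python3 -c "
from h import *
go([.564,-.112,.038],17.6)"
```

```text
t 5.17 pos [ 0.5648 -0.1128  0.0402] F [-0.7 -0.2 -0.4] w 0.998 yaw 17.7 tilt [ 0.003 -0.   ]
shift [ 0.09  0.04 -0.02] turn [0.0011 0.0017 0.0007]
```

>>> play_rows([
  {"claw": 1, "linear": [0.05, 0.04, -0.02], "rotation": [0, 0.001, 0]},
  {"claw": 1, "linear": [0, 0, 0], "rotation": [0, 0, 0]},
  {"claw": 1, "linear": [0, 0, 0], "rotation": [0, 0, 0]},
  {"claw": 1, "linear": [0, 0, 0], "rotation": [0, 0, 0]},
  {"claw": 1, "linear": [0, 0, 0], "rotation": [0, 0, 0]},
  {"claw": 1, "linear": [0, 0, 0], "rotation": [0, 0, 0]},
  {"claw": 1, "linear": [0, 0, 0], "rotation": [0, 0, 0]},
  {"claw": 1, "linear": [0, 0, 0], "rotation": [0, 0, 0]},
], newtons=35)

```text
time: 5.83
position: [0.5662, -0.1123, 0.0417]
tool_rot: [-0.243, 1.551, 0.241]
ft_force: [-0.2, -0.0, -0.3]
grip_width: 0.483
```

```bash
python3 -c "
from h import *
go([.564,-.112,.15],14)"
```

```text
t 5.83 pos [ 0.5662 -0.1123  0.0417] F [-0.2 -0.  -0.3] w 0.483 yaw 17.68 tilt [ 0.007 -0.001]
shift [-4.33  0.03 -0.06] turn [0.0409 0.0039 0.0015]
```

>>> play_rows([
  {"claw": 1, "linear": [0.04, 0, -0.03], "rotation": [0, 0.003, 0]},
  {"claw": 1, "linear": [0.03, 0, -0.03], "rotation": [0, 0, 0]},
  {"claw": 1, "linear": [0, 0, 0], "rotation": [0, 0, 0]},
  {"claw": 1, "linear": [0, 0, 0], "rotation": [0, 0, 0]},
  {"claw": 1, "linear": [0, 0, 0], "rotation": [0, 0, 0]},
  {"claw": 1, "linear": [0, 0, 0], "rotation": [0, 0, 0]},
])

```text
time: 6.33
position: [0.5646, -0.1129, 0.0399]
tool_rot: [-0.244, 1.556, 0.24]
ft_force: [-0.0, 0.1, 1.2]
grip_width: 0.251
```

```bash
python3 -c "
from h import *
go([.564,-.112,.15],14)"
```

```text
t 6.33 pos [ 0.5646 -0.1129  0.0399] F [-0.   0.1  1.2] w 0.251 yaw 17.68 tilt [ 0.001 -0.002]
shift [-4.4   0.03 -0.01] turn [0.0409 0.0005 0.0015]
```

>>> play_rows([
  {"claw": 1, "linear": [-0.3, 0, 0], "rotation": [0, 0, 0]},
  {"claw": 1, "linear": [-0.7, 0, 0], "rotation": [0, 0, 0]},
  {"claw": 1, "linear": [-0.9, 0, 0], "rotation": [0, 0, 0]},
  {"claw": 1, "linear": [-0.9, 0, 0], "rotation": [0, 0, 0]},
  {"claw": 1, "linear": [-0.9, 0.2, 0.1], "rotation": [0, 0, 0]},
  {"claw": 1, "linear": [-0.7, 0.5, 0.2], "rotation": [0.02, 0, 0]},
  {"claw": 1, "linear": [-0.7, 0.8, 0.3], "rotation": [0.02, 0, 0]},
  {"claw": 1, "linear": [-0.7, 0.9, 0.3], "rotation": [0, 0, 0]},
  {"claw": 1, "linear": [-0.7, 0.9, 0.3], "rotation": [0, 0, 0]},
  {"claw": 1, "linear": [-0.1, 0.9, 0.3], "rotation": [0, 0, 0]},
])

```text
time: 7.17
position: [0.5699, -0.0067, 0.212]
tool_rot: [-0.181, 1.57, 0.174]
ft_force: [1.4, -0.8, -1.8]
grip_width: 0.248
```

```bash
python3 -c "
from h import *
go([.574,.175,.22],14)"
```

```text
t 7.17 pos [ 0.5699 -0.0067  0.212 ] F [ 1.4 -0.8 -1.8] w 0.248 yaw 12.93 tilt [-0.006 -0.005]
shift [-0.36  7.05  1.78] turn [-0.0119 -0.0048  0.0024]
```

>>> play_rows([
  {"claw": 1, "linear": [-0.06, 0.9, 0.22], "rotation": [-0.008, -0.004, 0.002]},
  {"claw": 1, "linear": [-0.06, 0.9, 0.22], "rotation": [0, 0, 0]},
  {"claw": 1, "linear": [-0.06, 0.9, 0.22], "rotation": [0, 0, 0]},
  {"claw": 1, "linear": [-0.06, 0.9, 0.22], "rotation": [0, 0, 0]},
  {"claw": 1, "linear": [-0.06, 0.9, 0.22], "rotation": [0, 0, 0]},
  {"claw": 1, "linear": [-0.06, 0.9, 0.22], "rotation": [0, 0, 0]},
  {"claw": 1, "linear": [-0.06, 0.8, 0.22], "rotation": [0, 0, 0]},
  {"claw": 1, "linear": [0, 0.4, 0.1], "rotation": [0, 0, 0]},
  {"claw": 1, "linear": [0, 0, 0], "rotation": [0, 0, 0]},
  {"claw": 1, "linear": [0, 0, 0], "rotation": [0, 0, 0]},
])

```text
time: 8.0
position: [0.5689, 0.1769, 0.2278]
tool_rot: [-0.191, 1.559, 0.194]
ft_force: [-0.5, -0.5, -2.1]
grip_width: 0.248
```

Run:
```python
from h import *
s=get_state();go([.559,.2615,.09],14,s)
im=get_image('wrist');cv2.imwrite('pics/w4.png',im)
C=cam('wrist',s)
hsv=cv2.cvtColor(im,cv2.COLOR_BGR2HSV);m=cv2.inRange(hsv,(100,120,40),(130,255,255))
n,l,st,c=cv2.connectedComponentsWithStats(m)
for i in range(1,n):
    if st[i,4]>80: print(st[i],c[i].round(1),px2w(C,c[i],.035).round(4))
s2=get_state();print(s2['position'])
```

```text
t 8.0 pos [0.5689 0.1769 0.2278] F [-0.5 -0.5 -2.1] w 0.248 yaw 14.06 tilt [0.003 0.002]
shift [5.52 3.37 0.42] turn [ 0.0007  0.0019 -0.0008]
[ 312   88   38   40 1206] [330.5 107.5] [0.5606 0.2594 0.035 ]
[ 309  148   41   40 1269] [329.3 167.8] [0.5771 0.1899 0.035 ]
[0.56893171 0.17666698 0.22778509]
```

View pics/w4.png

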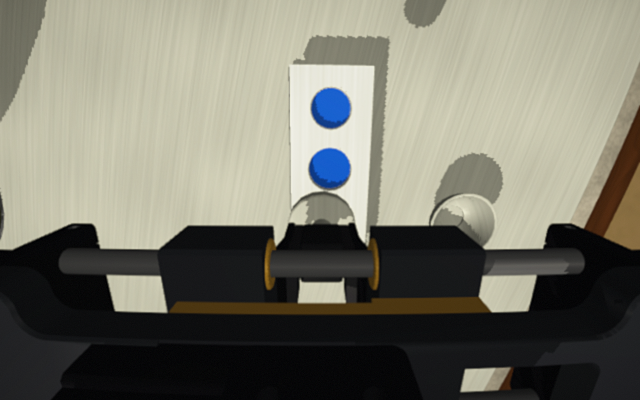

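The view shows w1 at (330.5,107.5), w2 at (329.3,167.8), and the held disc's far edge as an arc over columns 290–356 with its top at about (323,193). I'll work out the disc's position relative to the TCP from that arc.

Run:
```python
from h import *
from scipy.optimize import least_squares
s=get_state();C=cam('wrist',s);R=cv2.Rodrigues(np.array(s['tool_rot']))[0];p=np.array(s['position'])
im=cv2.imread('pics/w4.png')
cv2.imwrite('pics/w4c.png',cv2.resize(im[180:240,270:375],None,fx=7,fy=7,interpolation=cv2.INTER_CUBIC))
a=np.radians(np.arange(0,181,30))
for D in (.046,.051,.056):
  for off in ((0,0),):
    pts=[p+R@np.array([.028-.012,off[0]+D/2*np.sin(t),off[1]+D/2*np.cos(t)]) for t in a]
    print(D,w2px(C,pts).round(1).tolist())
```

```text
0.046 [[356.0, 228.8], [351.8, 212.1], [338.9, 199.6], [320.8, 194.9], [302.7, 199.6], [289.8, 212.2], [285.7, 228.9]]
0.051 [[359.8, 228.8], [355.2, 210.3], [340.9, 196.3], [320.8, 191.1], [300.7, 196.3], [286.4, 210.3], [281.8, 228.9]]
0.056 [[363.6, 228.8], [358.6, 208.4], [343.0, 193.0], [320.8, 187.2], [298.6, 193.0], [283.0, 208.5], [278.0, 228.9]]
```

View pics/w4c.png

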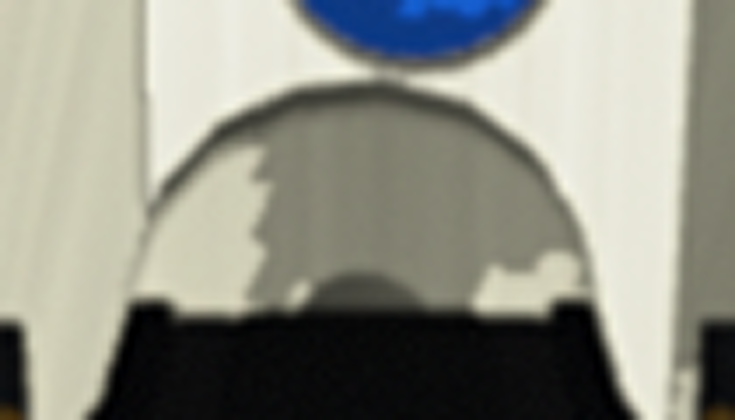

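The held disc is centred within about 0.7 mm of the TCP axis. The target over w1 is about (0.560, 0.259), where the wrist and top views agree to 1 mm. I'll go above it now.

>>> play_rows([
  {"claw": 1, "linear": [0.3, 0.7, 0.1], "rotation": [0, 0.002, 0]},
  {"claw": 1, "linear": [0.6, 0.8, 0.11], "rotation": [0, 0, 0]},
  {"claw": 1, "linear": [0.8, 0.8, 0.11], "rotation": [0, 0, 0]},
  {"claw": 1, "linear": [0.9, 0.6, 0.05], "rotation": [0, 0, 0]},
  {"claw": 1, "linear": [0.9, 0.2, 0], "rotation": [0, 0, 0]},
  {"claw": 1, "linear": [0.8, 0, 0], "rotation": [0, 0, 0]},
  {"claw": 1, "linear": [0.5, 0, 0], "rotation": [0, 0, 0]},
  {"claw": 1, "linear": [0.2, 0, 0], "rotation": [0, 0, 0]},
  {"claw": 1, "linear": [0, 0, 0], "rotation": [0, 0, 0]},
])

```text
time: 8.8
position: [0.5659, 0.2369, 0.1008]
tool_rot: [-0.176, 1.559, 0.168]
ft_force: [-0.5, -0.1, -1.4]
grip_width: 0.257
```

```bash
python3 -c "
from h import *
go([.560,.259,.075],14)"
```

```text
t 8.8 pos [0.5659 0.2369 0.1008] F [-0.5 -0.1 -1.4] w 0.257 yaw 12.56 tilt [ 0.006 -0.005]
shift [ 1.03  0.92 -0.04] turn [-0.0161  0.0028  0.0037]
```

>>> play_rows([
  {"claw": 1, "linear": [0.3, 0.4, -0.02], "rotation": [-0.008, 0.003, 0.004]},
  {"claw": 1, "linear": [0.3, 0.4, -0.02], "rotation": [-0.008, 0, 0]},
  {"claw": 1, "linear": [0.2, 0.12, 0], "rotation": [0, 0, 0]},
  {"claw": 1, "linear": [0, 0, 0], "rotation": [0, 0, 0]},
  {"claw": 1, "linear": [0, 0, 0], "rotation": [0, 0, 0]},
])

```text
time: 9.22
position: [0.5623, 0.2601, 0.0828]
tool_rot: [-0.189, 1.558, 0.193]
ft_force: [0.5, -0.3, -1.3]
grip_width: 0.251
```

```bash
python3 -c "
from h import *
go([.560,.259,.075],14)"
```

```text
t 9.22 pos [0.5623 0.2601 0.0828] F [ 0.5 -0.3 -1.3] w 0.251 yaw 13.95 tilt [0.004 0.004]
shift [ 0.31 -0.02 -0.1 ] turn [-0.0006  0.0033 -0.0015]
```

>>> play_rows([
  {"claw": 1, "linear": [0.12, -0.02, -0.08], "rotation": [0, 0.003, -0.001]},
  {"claw": 1, "linear": [0.1, 0, -0.03], "rotation": [0, 0, 0]},
  {"claw": 1, "linear": [0.08, 0, 0], "rotation": [0, 0, 0]},
  {"claw": 1, "linear": [0, 0, 0], "rotation": [0, 0, 0]},
  {"claw": 1, "linear": [0, 0, 0], "rotation": [0, 0, 0]},
])

```text
time: 9.63
position: [0.5604, 0.2592, 0.076]
tool_rot: [-0.19, 1.56, 0.192]
ft_force: [-0.5, -0.3, -2.3]
grip_width: 0.248
```

```bash
python3 -c "
from h import *
go([.560,.259,.07],14)"
```

```text
t 9.63 pos [0.5604 0.2592 0.076 ] F [-0.5 -0.3 -2.3] w 0.248 yaw 13.97 tilt [0.002 0.002]
shift [ 0.24 -0.   -0.02] turn [-0.0003  0.0015 -0.0007]
```

>>> play_rows([
  {"claw": 1, "linear": [0.1, 0, -0.01], "rotation": [0, 0.002, 0]},
  {"claw": 1, "linear": [0.1, 0, 0], "rotation": [0, 0, 0]},
  {"claw": 1, "linear": [0.06, 0, 0], "rotation": [0, 0, 0]},
  {"claw": 1, "linear": [0.04, 0, 0], "rotation": [0, 0, 0]},
])

```text
time: 9.97
position: [0.5607, 0.2588, 0.0683]
tool_rot: [-0.19, 1.563, 0.192]
ft_force: [0.0, -0.6, -2.1]
grip_width: 0.251
```

>>> play_rows([
  {"claw": 1, "linear": [0.04, 0, 0], "rotation": [0, 0, 0]},
  {"claw": 1, "linear": [0.04, 0, 0], "rotation": [0, 0, 0]},
])

```text
time: 10.13
position: [0.5606, 0.2587, 0.0659]
tool_rot: [-0.19, 1.563, 0.191]
ft_force: [-0.3, 0.6, -1.6]
grip_width: 0.25
```

>>> play_rows([
  {"claw": 1, "linear": [0.04, 0, 0], "rotation": [0, 0, 0]},
  {"claw": 1, "linear": [0.04, 0, 0], "rotation": [0, 0, 0]},
])

```text
time: 10.3
position: [0.5607, 0.2587, 0.0637]
tool_rot: [-0.19, 1.563, 0.191]
ft_force: [0.1, 0.5, -1.5]
grip_width: 0.249
```

>>> play_rows([
  {"claw": 1, "linear": [0.04, 0, 0], "rotation": [0, 0, 0]},
  {"claw": 1, "linear": [0.02, 0, 0], "rotation": [0, 0, 0]},
])

```text
time: 10.47
position: [0.5606, 0.2586, 0.0619]
tool_rot: [-0.19, 1.563, 0.191]
ft_force: [0.2, -0.5, -0.8]
grip_width: 0.251
```

>>> play_rows([
  {"claw": 1, "linear": [0.04, 0, 0], "rotation": [0, 0, 0]},
  {"claw": 1, "linear": [0.04, 0, 0], "rotation": [0, 0, 0]},
])

```text
time: 10.63
position: [0.5607, 0.2587, 0.0598]
tool_rot: [-0.19, 1.563, 0.192]
ft_force: [0.6, -0.0, -1.7]
grip_width: 0.25
```

>>> play_rows([
  {"claw": 1, "linear": [0.04, 0, 0], "rotation": [0, 0, 0]},
  {"claw": 1, "linear": [0.04, 0, 0], "rotation": [0, 0, 0]},
])

```text
time: 10.8
position: [0.5607, 0.2588, 0.0578]
tool_rot: [-0.19, 1.563, 0.192]
ft_force: [-0.9, 0.6, 0.4]
grip_width: 0.246
```

It went straight in, and resistance starts at z≈0.058, which is where the floor should be. One more gentle push to confirm.

>>> play_rows([
  {"claw": 1, "linear": [0.04, 0, 0], "rotation": [0, 0, 0]},
  {"claw": 1, "linear": [0.04, 0, 0], "rotation": [0, 0, 0]},
])

```text
time: 10.97
position: [0.5607, 0.2589, 0.0565]
tool_rot: [-0.19, 1.563, 0.192]
ft_force: [-2.2, -0.4, 4.9]
grip_width: 0.252
```

Run:
```python
from h import *
go([.560,.259,.058],14)
for n,(a,b,c,d) in dict(scene=(100,220,330,450),top=(170,240,190,300)).items():
    cv2.imwrite(f'pics/{n}1.png',cv2.resize(get_image(n)[a:b,c:d],None,fx=4,fy=4,interpolation=cv2.INTER_CUBIC))
```

```text
t 10.97 pos [0.5607 0.2589 0.0565] F [-2.2 -0.4  4.9] w 0.252 yaw 13.93 tilt [-0.001  0.001]
shift [-0.06  0.01 -0.03] turn [-0.0008 -0.0002 -0.0009]
```

Force rises to about 6.5 N over 1.5 mm, which matches the plate springs with the disc on the floor. Now ease off, release and rise.

>>> play_rows([
  {"claw": 1, "linear": [-0.04, 0, 0], "rotation": [0, 0, 0]},
  {"claw": 0.4, "linear": [0, 0, 0], "rotation": [0, 0, 0]},
  {"claw": 0.4, "linear": [0, 0, 0], "rotation": [0, 0, 0]},
  {"claw": 0.4, "linear": [0, 0, 0], "rotation": [0, 0, 0]},
  {"claw": 0.4, "linear": [0, 0, 0], "rotation": [0, 0, 0]},
  {"claw": 0.4, "linear": [0, 0, 0], "rotation": [0, 0, 0]},
  {"claw": 0.4, "linear": [0, 0, 0], "rotation": [0, 0, 0]},
])

```text
time: 11.65
position: [0.5618, 0.2593, 0.0575]
tool_rot: [-0.189, 1.56, 0.192]
ft_force: [-0.7, -0.7, 0.3]
grip_width: 0.574
```

```bash
python3 -c "
from h import *
go([.560,.259,.058],14)"
```

```text
t 11.65 pos [0.5618 0.2593 0.0575] F [-0.7 -0.7  0.3] w 0.574 yaw 13.92 tilt [0.002 0.002]
shift [-0.02  0.01 -0.07] turn [-0.0009  0.0016 -0.0011]
```

Released. Raising straight up past 130 mm: the grasp point must exceed 0.03+0.13, so TCP about 0.23.

>>> play_rows([
  {"claw": 0.4, "linear": [-0.2, 0, -0.05], "rotation": [0, 0, 0]},
  {"claw": 0.4, "linear": [-0.4, 0, 0], "rotation": [0, 0, 0]},
  {"claw": 0.4, "linear": [-0.7, 0, 0], "rotation": [0, 0, 0]},
  {"claw": 0.4, "linear": [-0.9, 0, 0], "rotation": [0, 0, 0]},
  {"claw": 0.4, "linear": [-0.9, 0, 0], "rotation": [0, 0, 0]},
  {"claw": 0.4, "linear": [-0.9, 0, 0], "rotation": [0, 0, 0]},
  {"claw": 0.4, "linear": [-0.9, 0, 0], "rotation": [0, 0, 0]},
  {"claw": 0.4, "linear": [-0.9, 0, 0], "rotation": [0, 0, 0]},
  {"claw": 0.4, "linear": [-0.9, -0.3, 0], "rotation": [0, 0, 0]},
  {"claw": 0.4, "linear": [-0.5, -0.3, 0], "rotation": [0, 0, 0]},
])

```text
time: 12.48
position: [0.5608, 0.2443, 0.2487]
tool_rot: [-0.192, 1.564, 0.194]
ft_force: [0.6, 0.4, 0.4]
grip_width: 0.603
```

>>> play_rows([
  {"claw": 0.4, "linear": [0, 0, 0], "rotation": [0, 0, 0]},
  {"claw": 0.4, "linear": [0, 0, 0], "rotation": [0, 0, 0]},
  {"claw": 0.4, "linear": [0, 0, 0], "rotation": [0, 0, 0]},
  {"claw": 0.4, "linear": [0, 0, 0], "rotation": [0, 0, 0]},
])

```text
time: 12.82
position: [0.5628, 0.2435, 0.2542]
tool_rot: [-0.187, 1.556, 0.194]
ft_force: [-0.7, 0.9, -0.9]
grip_width: 0.598
```

Run:
```python
from h import *
s=get_state();go([.560,.259,.1],14,s)
w=get_image('wrist')[:240,200:480];sc=get_image('scene')[100:320,150:460]
cv2.imwrite('pics/fin.png',np.vstack([cv2.resize(w,(640,int(240*640/280)//2*1),interpolation=cv2.INTER_AREA) if 0 else cv2.resize(w,(350,300)),cv2.resize(sc,(350,248))]) )
```

```text
t 12.82 pos [0.5628 0.2435 0.2542] F [-0.7  0.9 -0.9] w 0.598 yaw 13.91 tilt [0.006 0.005]
shift [ 6.17  0.6  -0.  ] turn [-0.001   0.0044 -0.0024]
```

View pics/fin.png

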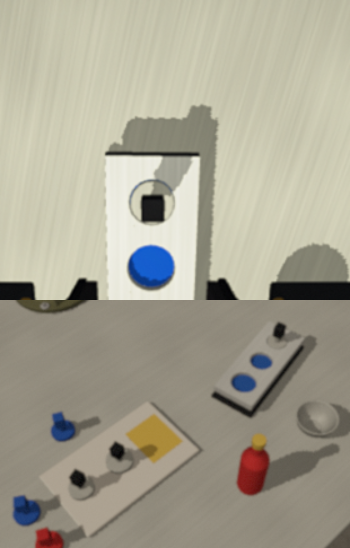

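The final view shows the presser upright and sunk in the smallest well, with its ring gap even at (152,203). The patch is empty, the other pressers, bottle and bowl look undisturbed, and the gripper is about 24 cm above the underside.

```bash
python3 -c "
from bench import close_job
print(close_job())"
```

```text
the job is handed in; nothing more can be done
None
```

The presser from the yellow patch is fully home in the smallest well, and I handed the job in at about 12.8 s; it reported no verdict. I gripped the presser, centred it over the smallest well from the wrist and top views, and lowered it in 1 mm steps. It went in at the first try, so the middle and large wells were not tried.

- **Fit:** resistance began only about 10 mm below the plate's top, where the well floor should be. I pushed about 1.5 mm further, reaching roughly 6–7 N, then released. The disc looked like about 45 mm in the pictures, which fits the 46 mm presser.
- **Final picture:** the presser stood upright with an even gap around it, and the patch was empty. The other two pressers, the bottle and the bowl looked undisturbed. The gripper was about 24 cm above the presser's underside.
- **Disagreement:** one early wrist picture put the well about 3 mm from where the later wrist picture had it. The later one, taken with the arm nearly still, agreed with the top camera to about 1 mm, so I used that.

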